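# Clamp the forefoot form with the reversible ratchet

### The job

The ratchet of the blue bench clamp is set to open. Flip its direction tab over, then swing the handle back and forth to wind the jaw up until the forefoot form is gently but firmly held against the stop, with about 50 N and never more than 100 N. Then let go, and leave the other things on the bench where they are.

Things in the scene. Friction and masses are not known exactly. Their poses are not given: they have to be found in the camera images.
- clamp: Blue bench clamp, fixed. Base plate 130 x 360 x 12 mm, gear housing 100 x 100 mm, 52 high. Origin on the table under the vertical ratchet axis, z up; +y points from the ratchet to the jaw and stop, the handle lies to +x. The flat handle arm turns at 60 to 68 mm above the table, the steel 16-tooth ratchet wheel (92 mm across, teeth on its upper face) above it up to 96 mm.
- wheel_top (a point): Centre of the ratchet wheel's top, on the ratchet axis, 100 mm up. Wheel clockwise from above: jaw closes (to +y), 16 mm per rad; it stays where left. Jaw free, keeping it turning takes about 10 N at the grip, and 0.084 N more per N of clamping: 14 N at 50 N, 18.4 N at 100 N (in full only while it turns). On return swings the pawl clicks over, about 2 N; then up to one tooth (0.39 rad) of swing is lost.
- handle (a joint): Handle arm about the ratchet axis, rad. 0: arm along the clamp's +x; positive is anticlockwise from above. Stops at -0.80 and +0.80; stays where it is left. Arm 30 mm wide, 8 mm thick.
- grip (a point): Centre of the top of the handle's upright round black grip: 24 mm diameter, standing from 68 to 131 mm above the table, 190 mm from the ratchet axis. Axes: x outward along the arm, z up.
- pawl (a joint): Tumbler pawl on a level pin along the arm, rad: lean of its heavy tab from upright, positive to the arm's left seen from the ratchet axis (clamp's +y side at handle 0); stops at +-0.50. Its weight throws it to one side (dips to 0.2 clicking over a tooth). Positive, as at the start: the handle drives the wheel only anticlockwise (opens). Negative: only clockwise (closes).
- tab (a point): Centre of the top of the pawl's upright dark steel tab, a 20 (x, along the arm) x 14 x 50 mm block, 60 mm out from the ratchet axis. The pin is 55 mm below this point, 102.5 mm above the table; tab free from 108 mm up. Pushed past upright (under 1 N sideways) it falls to the other side by itself. Leaning, its top is 151 mm above the table. Axes: x outward, z along the tab.
- pad: Black rubber-faced pad on the moving jaw, 86 x 10 x 44 mm (x, y, z; from 18 to 62 mm above the table), backed by a stiff hidden spring (25 N per mm, gives up to 8 mm). Its pressing face looks to the clamp's +y, 5 mm from this origin; the origin is at table height.
- stop: Fixed steel stop block 100 x 30 x 56 mm bolted on the base plate at a place that varies; origin under its centre, on the base plate (12 mm above the table). Its face towards the pad is 15 mm from the origin in -y.
- foot: White rigid forefoot form, loose, between pad and stop on the base plate with some play (28 to 42 mm in all): 60 mm wide across its flat sides (y), about 113 long (x, toes to -x), 44 mm high plus an ankle stub up to 77 mm; about 0.35 kg. Origin under its middle.
- paint_pot: Bystander, not needed: low white jar, 40 across, 42 high, standing beside the clamp. Origin under its middle.
- driver: Bystander, not needed: screwdriver about 160 long lying flat on the table beyond the clamp base, below the arm's sweep. Origin under its middle.
- bur_stand: Bystander, not needed: white block 70 x 110 x 25 with upright burs. Origin under its middle.
- carton: Bystander, not needed: small open paper carton 60 x 60 x 90. Origin under its middle.
- tub: Bystander, not needed: white tub, 84 across, 100 high. Origin under its middle.
- powder_jar: Bystander, not needed: brown jar, 56 across, 60 high. Origin under its middle.
- felt_bur: Bystander, not needed: small felt bur with steel shank, 63 long, lying. Origin under its middle.

How it is judged:
On the way, in this order (a step that is already met when the one before it is completed fails the run):
1. the direction tab is flipped to the closing side (value of joint pawl below -0.1 rad), for 0.2 s.
2. the pad bears on the form (contact force between pad and foot above 25 N), for 0.1 s.
At the end, for the whole second after the job is handed in: The form stands upright (within 0.12 rad) and still, clamped between pad and stop with 25 to 80 N (at least 20 N on the stop); the direction tab is still on the closing side, and the handle is at rest and released (contact force between pad and foot between 25 and 80 N and contact force between stop and foot above 20 N and value of joint pawl below -0.1 rad and angle between foot's own z axis and vertical below 0.12 rad and linear speed of foot below 0.01 m/s and velocity of joint handle between -0.1 and 0.1 rad/s); the robot touches nothing.
It fails at once if the form is crushed: over 100 N from the pad (contact force between pad and foot above 100 N).
It fails at once if a bystander is shoved more than 30 mm (distance of any of paint_pot, driver, bur_stand, carton, tub, powder_jar, felt_bur from where it was at the start of the episode above 0.03 m).
It also fails if it takes over 72 s, if anything falls off the work surface, if the arm or the gripper's body presses on something with over 40 N, if the wrist force passes 120 N, or if a joint passes its speed limit or range.

### The arm

A 7-joint arm with a two-finger parallel gripper is mounted at the origin on the work surface. World frame = base frame: x ahead of the robot, y to its left, z up, the work surface at z = 0. Lengths are in m, angles in rad, forces in N, time in s.
With the tool pointing down it reaches from about 0.4 to 0.85 m from the base axis. Payload 10.4 kg.
Tool frame: the origin (TCP) lies midway between the tips of the shut fingers; the grasp point (between the pads) lies 19 mm behind it; z points along the fingers, y is the line along which they close (so a half turn about z gives the same grasp; the last joint's range is limited). The gripper opens to 87 mm and grips with 3 to 60 N. Pads are 19 mm wide; open, the fingers measure 117 mm over their backs; the gripper's body (75 mm by 190 mm) begins 51 mm behind the grasp point.
Start: joints at [-1.181, 0.332, -0.065, 1.46, 0.022, 1.35, -0.088], TCP at [0.251, 0.573, 0.223] pointing down, gripper open.
Joint ranges: [-2.6, 2.6], [-0.5, 2.12], [-1.47, 1.34], [0.16, 2.42], [-1.27, 4.41], [0.06, 2.06], [-2.6, 2.6]. Speed limits (rad/s): [2.22, 2.22, 2.79, 2.79, 3.14, 3.14, 3.14].

### API

Orientations are given as a unit quaternion [x, y, z, w].
In Python, from bench import r gives the robot as it stands.
- The arm moves only by the tool carry_out, never from a script. Its argument "steps" is a list that holds one entry, the list of rows, each a list of 6 numbers: the shift along the tool's x, y, z in cm, then the turn, a rotation vector about the tool's x, y, z in rad. In form: [[[dx, dy, dz, wx, wy, wz], ...]]. A call has 1 to 20 rows; each row is the pose to reach, as a shift and turn from the pose commanded when the call began, along the tool's axes at that moment; what a row does not reach only later rows make up. A row lasts 1/12 s, in which the tool goes at most 41.7 mm and 7.16 degrees, less where a joint would pass 70% of its speed; a pose out of reach is approached as far as the arm can. A call with a gripper value outside its range is refused whole. "hand" is the closure, from -1 (fully open) to 1 (shut), set as the call begins (left out, the last holds). The fingers move at their own pace and stop on an object; "squeeze" is the grip in N (left out, the last holds). Time passes only in rows, so rows that repeat a pose let the fingers close. It gives the time, the measured TCP pose, the force, the opening and the grip force at its end, in the units of the state.
- r.read_state(): the state, without advancing time (a new reading comes with each control period).
- r.camera(name): name is "scene" or "top" or "wrist"; returns the picture (384x512x3 uint8, red, green, blue); there is no depth.
- r.camera_params(name): a dict with "fx", "fy", "cx", "cy" (pixels), "view" (4x4, takes a point from world to camera coordinates). Camera axes: x right, y up, looking along -z (the intrinsics and any distortion apply to the point x, -y, -z); pixel columns grow to the right and rows downward; lengths in m; the calibration is good to about 2 mm. A picture is of the moment at which its call begins: read the wrist's pose just before it. camera_params takes no time and is no camera call; for the wrist camera it gives the pose at the moment of the call.
- r.close_job(): hands the job in; it is judged then, once.
The state is a dict: "time": time; "joint_positions": joint angles; "joint_vel": joint speeds; "joint_torque": joint torques, N m; "ee_pos": TCP position; "eef_rot": TCP orientation; "ft_force": force on the tool from outside, world axes, zero at the start; "torque": the same for the moment, N m; "width": finger opening in m; "grip_force": force on a finger pad.
Only numpy, scipy, OpenCV 4.12 (cv2) and the standard library are available. Lean on these libraries where they do the work, as an engineer would, in place of code of your own. Each camera call takes 0.05 s, during which the arm holds its last target. There are 200 camera calls.

## Working session

There is one attempt and no reset: what is moved stays moved. The work goes in short steps, Python scripts to look and compute and a tool call to move; the robot and the scene stay as the last step left them, time stands still between calls to the robot, and variables do not carry over. Pictures are saved under pics/ and viewed, at most 10 in all, crops included, and the job is handed in when it is done.

Besides the shell and the picture viewer there is one more tool, called after ">>>" as name([rows], argument=value, ...), one row to a line, values as JSON. carry_out: Moves the arm, as the interface text tells. Its arguments: {"type":"object","properties":{"steps":{"type":"array","items":{"type":"array","items":{"type":"array","items":{"type":"number"}}}},"hand":{"type":"number"},"squeeze":{"type":"number"}},"required":["steps"]}

```bash
ls; mkdir -p pics; python3 - <<'E'
from bench import r
import cv2,numpy as np
s=r.read_state();print({k:np.round(v,3).tolist() for k,v in s.items()})
for n in("top","scene"):
    p=r.camera_params(n);print(n,p)
    cv2.imwrite(f"pics/{n}0.png",cv2.cvtColor(r.camera(n),cv2.COLOR_RGB2BGR))
E
```

```text
pics
{'time': 0.0, 'joint_positions': [-1.181, 0.333, -0.065, 1.461, 0.022, 1.35, -0.089], 'joint_vel': [0.0, -0.002, -0.001, 0.001, -0.001, 0.0, -0.002], 'joint_torque': [0.001, -62.326, 0.025, -38.989, -0.061, 0.04, 0.0], 'ee_pos': [0.251, 0.572, 0.222], 'eef_rot': [0.205, 0.979, -0.001, -0.0], 'ft_force': [-0.175, -0.416, 0.557], 'torque': [0.013, 0.005, 0.008], 'grip_force': 0.0, 'width': 0.087}
top {'fx': 384.3612457784604, 'fy': 384.3612457784604, 'cx': 263.05619240993263, 'cy': 188.0693161374001, 'view': array([[ 2.72462924e-02, -9.99625404e-01,  2.58686712e-03,
        -4.63223066e-02],
       [ 9.97128876e-01,  2.73609658e-02,  7.06072324e-02,
        -5.79098004e-01],
       [-7.06515624e-02,  6.55654603e-04,  9.97500841e-01,
        -1.29269091e+00],
       [ 0.00000000e+00,  0.00000000e+00,  0.00000000e+00,
         1.00000000e+00]])}
scene {'fx': 475.18093950484035, 'fy': 475.18093950484035, 'cx': 258.81383514107097, 'cy': 189.78920635466747, 'view': array([[ 0.06618053,  0.99765295,  0.01757064, -0.02248578],
       [-0.57220454,  0.02352005,  0.81977361,  0.23600225],
       [ 0.8174363 , -0.06430705,  0.57241812, -1.92457361],
       [ 0.        ,  0.        ,  0.        ,  1.        ]])}
```

View pics/top0.png

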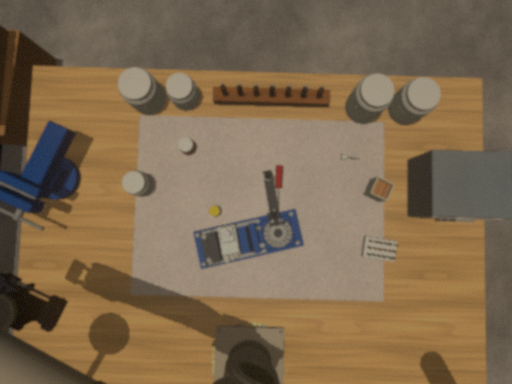

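View pics/scene0.png

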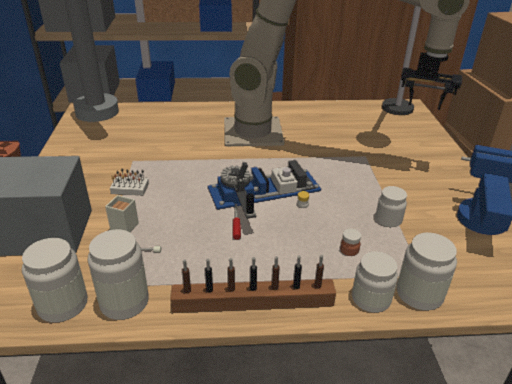

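The top view shows the clamp with its plate corners near (195,242), (297,210), (302,243) and (203,267), the wheel near (277,233), the grip near (268,175), the driver handle (red) near (280,176) and the pot (yellow) near (215,211). I'll measure these next.

```bash
cat > h.py <<'E'
from bench import r
import cv2,numpy as np
def ray(p,uv):
    V=p["view"];R=V[:3,:3];c=-R.T@V[:3,3]
    d=R.T@np.array([(uv[0]-p["cx"])/p["fx"],-(uv[1]-p["cy"])/p["fy"],-1.]);return c,d
def onz(p,uv,z):
    c,d=ray(p,uv);return c+d*(z-c[2])/d[2]
def px(p,X):
    q=p["view"][:3,:3]@np.array(X)+p["view"][:3,3];return np.array([p["cx"]+p["fx"]*q[0]/-q[2],p["cy"]-p["fy"]*q[1]/-q[2]])
def st():
    s=r.read_state();print({k:np.round(s[k],3).tolist() for k in("time","ee_pos","eef_rot","ft_force","width","joint_positions")});return s
E
python3 - <<'E'
from h import *
p=r.camera_params("top");im=cv2.imread("pics/top0.png")
h=cv2.cvtColor(im,cv2.COLOR_BGR2HSV)
m=cv2.inRange(h,(100,110,50),(130,255,255));m[:, :180]=0
m=cv2.morphologyEx(m,cv2.MORPH_CLOSE,np.ones((3,3)))
pts=cv2.findNonZero(m);rc=cv2.minAreaRect(pts);b=cv2.boxPoints(rc);print(rc)
W=np.array([onz(p,u,.012) for u in b]);print(W.round(4)); print(np.linalg.norm(np.roll(W,-1,0)-W,axis=1))
print("wheel",onz(p,(277,233),.098),"grip",onz(p,(268,175),.131))
c=im[150:280,180:310];cv2.imwrite("pics/c.png",cv2.resize(c,None,fx=4.5,fy=4.5,interpolation=cv2.INTER_CUBIC))
s=cv2.imread("pics/scene0.png")[155:245,195:330];cv2.imwrite("pics/s.png",cv2.resize(s,None,fx=5.5,fy=5.5,interpolation=cv2.INTER_CUBIC))
E
```

```text
((248.06883239746094, 238.5426483154297), (33.72603988647461, 101.23538208007812), 76.75948333740234)
[[ 0.4184  0.1974  0.012 ]
 [ 0.5065 -0.1368  0.012 ]
 [ 0.3956 -0.1655  0.012 ]
 [ 0.3086  0.1668  0.012 ]]
[0.34554682 0.11452162 0.34350412 0.11397441]
wheel [ 0.43231425 -0.078779    0.098     ] grip [ 0.61382341 -0.04478032  0.131     ]
```

View pics/c.png

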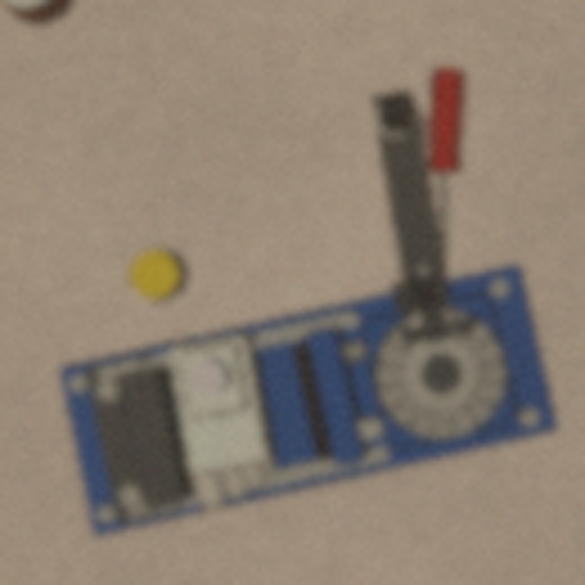

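View pics/s.png

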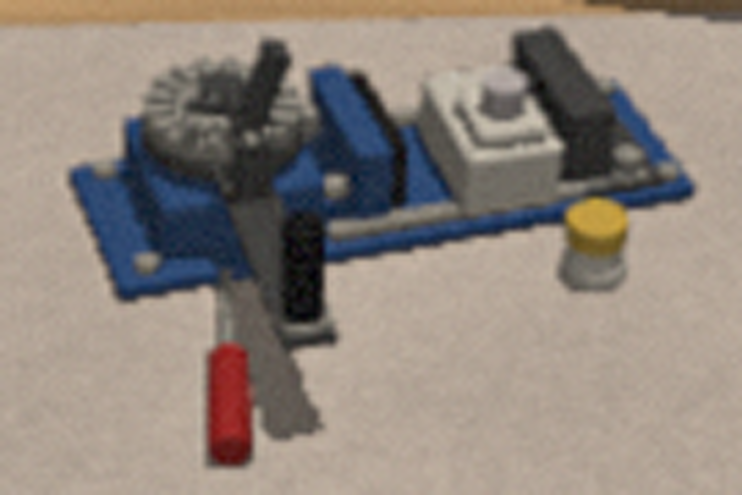

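The top crop shows the wheel centre at (441,374) and the grip top at (398,110), and the scene crop shows the grip top at (303,217) and the tab top at (272,45). In both crops the tab leans to +y, with a gap on each side of the form.

```bash
python3 - <<'E'
from h import *
T=r.camera_params("top");S=r.camera_params("scene")
t=lambda u,v:(180+u/4.5-.4,150+v/4.5-.4)
s=lambda u,v:(195+u/5.5-.4,155+v/5.5-.4)
def tri(a,b):
    A=[];B=[]
    for c,d in(ray(T,a),ray(S,b)):
        d=d/np.linalg.norm(d);M=np.eye(3)-np.outer(d,d);A.append(M);B.append(M@c)
    return np.linalg.lstsq(np.vstack(A),np.hstack(B),rcond=None)[0]
g=tri(t(398,110),s(303,217));print("grip tri",g,"onz",onz(T,t(398,110),.131),onz(S,s(303,217),.131))
w=onz(T,t(441,374),.098);print("wheel",w)
print("tab onz scene",onz(S,s(272,45),.151))
G=onz(T,t(398,110),.131);d=G-w;a=np.arctan2(d[1],d[0]);R=np.hypot(d[0],d[1]);print("R",R,"armyaw",a)
er=np.array([np.cos(a),np.sin(a),0]);et=np.array([-er[1],er[0],0])
tab=w+.06*er+.0264*et;tab[2]=.151;print("tab pred",tab,"scene px",px(S,tab),s(272,45),"top px",px(T,tab))
# plate corners in crop
for n,u in dict(bl=(97,535),tl=(62,368),tr=(520,266),br=(556,430)).items(): print(n,onz(T,t(*u),.012).round(4))
E
```

```text
grip tri [ 0.61696811 -0.0456872   0.12934539] onz [ 0.61683825 -0.04484035  0.131     ] [ 0.61923206 -0.04664077  0.131     ]
wheel [ 0.43328178 -0.08066908  0.098     ]
tab onz scene [ 0.48347278 -0.05700173  0.151     ]
R 0.18702052161087276 armyaw 0.19276809418465776
tab pred [ 0.48711283 -0.04326348  0.151     ] scene px [248.64441034 163.32433321] (244.05454545454543, 162.78181818181818) top px [266.51511491 215.48096311]
bl [0.302  0.1717 0.012 ]
tl [0.4262 0.203  0.012 ]
tr [ 0.5129 -0.1424  0.012 ]
br [ 0.3898 -0.1722  0.012 ]
```

>>> carry_out([
  [[-22,-21,0,0,0,-0.3],[-43.3,-42.7,0,0,0,-0.606],[-43.3,-42.7,0,0,0,-0.606],[-43.3,-42.7,0,0,0,-0.606],[-43.3,-42.7,0,0,0,-0.606],[-43.3,-42.7,0,0,0,-0.606],[-43.3,-42.7,0,0,0,-0.606],[-43.3,-42.7,0,0,0,-0.606],[-43.3,-42.7,0,0,0,-0.606],[-43.3,-42.7,0,0,0,-0.606],[-43.3,-42.7,0,0,0,-0.606],[-43.3,-42.7,0,0,0,-0.606],[-43.3,-42.7,0,0,0,-0.606],[-43.3,-42.7,0,0,0,-0.606],[-43.3,-42.7,0,0,0,-0.606],[-43.3,-42.7,0,0,0,-0.606],[-43.3,-42.7,0,0,0,-0.606],[-43.3,-42.7,0,0,0,-0.606],[-43.3,-42.7,0,0,0,-0.606]],
], hand=1)

```text
time: 1.68
ee_pos: [0.4757, 0.009, 0.2223]
eef_rot: [-0.098, 0.995, 0.0, -0.0]
ft_force: [-0.3, -0.2, 0.5]
width: 0.0009
grip_force: 0.0
```

```bash
python3 - <<'E'
from h import *
s=st()
p=r.camera_params("wrist");np.save("w1.npy",p,allow_pickle=True)
cv2.imwrite("pics/w1.png",cv2.cvtColor(r.camera("wrist"),cv2.COLOR_RGB2BGR))
for n,X in dict(wheel=(.4333,-.0807,.098),tab=(.487,-.0433,.151),grip=(.617,-.0455,.131)).items(): print(n,px(p,X))
E
```

```text
{'time': 1.683, 'ee_pos': [0.476, 0.009, 0.222], 'eef_rot': [-0.098, 0.995, 0.0, -0.0], 'ft_force': [-0.252, -0.229, 0.507], 'width': 0.001, 'joint_positions': [-0.523, -0.016, 0.407, 1.859, 0.006, 1.298, 1.649]}
wheel [171.84139487 131.59027667]
tab [191.68858908 209.29973733]
grip [176.41086906 321.83146275]
```

View pics/w1.png

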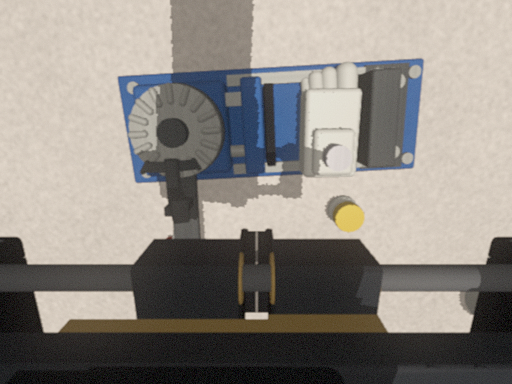

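The wrist view agrees with the predictions, with the wheel at (172,131). The dark tab is at about (179,208), still leaning towards the foot. The pad face is near column 275, the foot spans about 302 to 360, and the stop starts near 365.

>>> carry_out([
  [[0,0,3.5,0,0,0],[0,0,7,0,0,0],[0,0,9.7,0,0,0],[0,-2,9.7,0,0,0],[0,-3,9.7,0,0,0],[0,-4,9.7,0,0,0],[0,-4.7,9.7,0,0,0],[0,-5.4,9.7,0,0,0],[0,-6,9.7,0,0,0],[0,-6.6,9.7,0,0,0],[0,-7,9.7,0,0,0],[0,-7,9.7,0,0,0],[0,-7,9.7,0,0,0],[0,-6,9.7,0,0,0],[0,-3,9.7,0,0,0],[0,0,6,0,0,0],[0,0,2,0,0,0],[0,0,0,0,0,0],[0,0,0,0,0,0]],
])

```text
time: 3.32
ee_pos: [0.4781, 0.0097, 0.2278]
eef_rot: [-0.098, 0.995, 0.001, 0.004]
ft_force: [0.3, -0.0, -0.5]
width: 0.0005
grip_force: 0.0
```

```bash
python3 - <<'E'
from h import *
s=st()
cv2.imwrite("pics/w2.png",cv2.cvtColor(r.camera("wrist"),cv2.COLOR_RGB2BGR))
E
```

```text
{'time': 3.317, 'ee_pos': [0.478, 0.01, 0.228], 'eef_rot': [-0.098, 0.995, 0.001, 0.004], 'ft_force': [0.287, -0.027, -0.457], 'width': 0.001, 'joint_positions': [-0.529, -0.021, 0.412, 1.852, 0.007, 1.301, 1.647]}
```

View pics/w2.png

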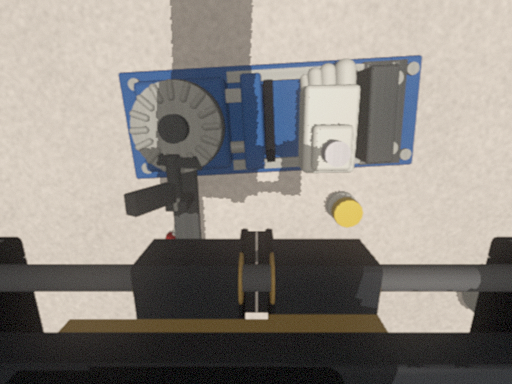

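The tab now leans to the other side (image (150,198)) and the handle hasn't moved. Next I grasp the grip.

>>> carry_out([
  [[-4,-2.5,0,0,0,0],[-8,-5,0,0,0,0],[-11,-7,0,0,0,0],[-12.8,-8.1,0,0,0,0],[-12.8,-8.1,0,0,0,0],[-12.8,-8.1,4,0,0,0],[-12.8,-8.1,7,0,0,0],[-12.8,-8.1,10,0,0,0],[-12.8,-8.1,12.5,0,0,0],[-12.8,-8.1,13.7,0,0,0],[-12.8,-8.1,13.7,0,0,0],[-12.8,-8.1,13.7,0,0,0]],
], hand=-1)

```text
time: 4.37
ee_pos: [0.617, -0.0468, 0.0857]
eef_rot: [-0.097, 0.995, 0.0, -0.0]
ft_force: [0.4, -0.8, -0.0]
width: 0.0723
grip_force: 0.0
```

>>> carry_out([
  [[0,0,0,0,0,0],[0,0,0,0,0,0],[0,0,0,0,0,0],[0,0,0,0,0,0],[0,0,0,0,0,0],[0,0,0,0,0,0],[0,0,0,0,0,0],[0,0,0,0,0,0]],
], hand=1, squeeze=40)

```text
time: 5.03
ee_pos: [0.6173, -0.0472, 0.0856]
eef_rot: [-0.096, 0.995, 0.0, 0.0]
ft_force: [-0.2, -0.9, -1.2]
width: 0.0352
grip_force: 0.0
```

```bash
python3 - <<'E'
from h import *
s=st();print(s["grip_force"])
cv2.imwrite("pics/w3.png",cv2.cvtColor(r.camera("wrist"),cv2.COLOR_RGB2BGR))
E
```

```text
{'time': 5.033, 'ee_pos': [0.617, -0.047, 0.086], 'eef_rot': [-0.096, 0.995, 0.0, 0.0], 'ft_force': [-0.21, -0.9, -1.221], 'width': 0.035, 'joint_positions': [-0.364, 0.454, 0.469, 1.656, -0.226, 1.085, 1.934]}
0.0
```

View pics/w3.png

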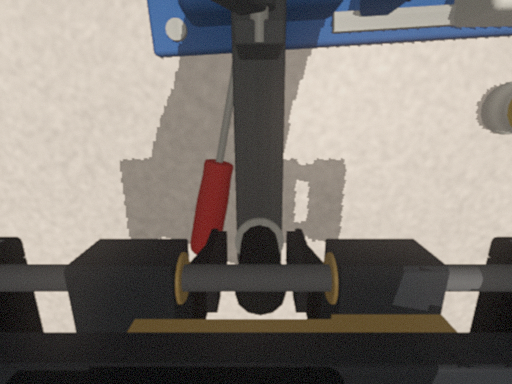

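The fingers are straddling the grip, centred at about (260,270), and still closing.

>>> carry_out([
  [[0,0,0,0,0,0],[0,0,0,0,0,0],[0,0,0,0,0,0],[0,0,0,0,0,0],[0,0,0,0,0,0],[0,0,0,0,0,0]],
])

```text
time: 5.58
ee_pos: [0.6173, -0.047, 0.0855]
eef_rot: [-0.097, 0.995, 0.0, 0.0]
ft_force: [0.3, 2.4, -0.4]
width: 0.023
grip_force: 40.0
```

```bash
python3 - <<'E'
from h import *
s=st();print(s["grip_force"])
w=np.array([.4333,-.0807]);d=s["ee_pos"][:2]-w;print("R",np.hypot(*d),"yaw",np.arctan2(d[1],d[0]))
def rows(th,n):  # arc rows from current handle aligned with tool
    R=19.
    for k in range(1,n+1):
        a=th*k/n;print([round(R*(1-np.cos(a)),1),round(R*np.sin(a),1),0,0,0,round(-a,2)],end=", ")
    print()
rows(.8,16);rows(-1.5,20);rows(1.5,20)
E
```

```text
{'time': 5.583, 'ee_pos': [0.617, -0.047, 0.086], 'eef_rot': [-0.097, 0.995, 0.0, 0.0], 'ft_force': [0.345, 2.417, -0.4], 'width': 0.023, 'joint_positions': [-0.364, 0.454, 0.469, 1.656, -0.226, 1.085, 1.934]}
39.99989842646755
R 0.1870239845522008 yaw 0.18119878322718463
[np.float64(0.0), np.float64(0.9), 0, 0, 0, -0.05], [np.float64(0.1), np.float64(1.9), 0, 0, 0, -0.1], [np.float64(0.2), np.float64(2.8), 0, 0, 0, -0.15], [np.float64(0.4), np.float64(3.8), 0, 0, 0, -0.2], [np.float64(0.6), np.float64(4.7), 0, 0, 0, -0.25], [np.float64(0.8), np.float64(5.6), 0, 0, 0, -0.3], [np.float64(1.2), np.float64(6.5), 0, 0, 0, -0.35], [np.float64(1.5), np.float64(7.4), 0, 0, 0, -0.4], [np.float64(1.9), np.float64(8.3), 0, 0, 0, -0.45], [np.float64(2.3), np.float64(9.1), 0, 0, 0, -0.5], [np.float64(2.8), np.float64(9.9), 0, 0, 0, -0.55], [np.float64(3.3), np.float64(10.7), 0, 0, 0, -0.6], [np.float64(3.9), np.float64(11.5), 0, 0, 0, -0.65], [np.float64(4.5), np.float64(12.2), 0, 0, 0, -0.7], [np.float64(5.1), np.float64(13.0), 0, 0, 0, -0.75], [np.float64(5.8), np.float64(13.6), 0, 0, 0, -0.8]
[... 1411 characters left out ...]
, -0.53], [np.float64(3.3), np.float64(10.7), 0, 0, 0, -0.6], [np.float64(4.2), np.float64(11.9), 0, 0, 0, -0.68], [np.float64(5.1), np.float64(13.0), 0, 0, 0, -0.75], [np.float64(6.1), np.float64(14.0), 0, 0, 0, -0.82], [np.float64(7.2), np.float64(14.9), 0, 0, 0, -0.9], [np.float64(8.3), np.float64(15.7), 0, 0, 0, -0.97], [np.float64(9.5), np.float64(16.5), 0, 0, 0, -1.05], [np.float64(10.8), np.float64(17.1), 0, 0, 0, -1.12], [np.float64(12.1), np.float64(17.7), 0, 0, 0, -1.2], [np.float64(13.5), np.float64(18.2), 0, 0, 0, -1.27], [np.float64(14.8), np.float64(18.5), 0, 0, 0, -1.35], [np.float64(16.2), np.float64(18.8), 0, 0, 0, -1.43], [np.float64(17.7), np.float64(19.0), 0, 0, 0, -1.5],
```

>>> carry_out([
  [[0.1,1.9,0,0,0,-0.1],[0.2,2.8,0,0,0,-0.15],[0.4,3.8,0,0,0,-0.2],[0.6,4.7,0,0,0,-0.25],[0.8,5.6,0,0,0,-0.3],[1.2,6.5,0,0,0,-0.35],[1.5,7.4,0,0,0,-0.4],[1.9,8.3,0,0,0,-0.45],[2.3,9.1,0,0,0,-0.5],[2.3,9.1,0,0,0,-0.5]],
])

```text
time: 6.42
ee_pos: [0.5762, 0.0383, 0.0855]
eef_rot: [-0.341, 0.94, 0.0, -0.001]
ft_force: [-0.5, -0.6, -1.3]
width: 0.0232
grip_force: 40.0
```

```bash
cat >> h.py <<'E'
def hd():
    s=st();d=s["ee_pos"][:2]-np.array([.4333,-.0807]);R=np.hypot(*d);a=np.arctan2(d[1],d[0])
    t=np.array([-np.sin(a),np.cos(a)]);n=-np.array([t[1],-t[0]])
    q=s["eef_rot"];ty=np.arctan2(2*(q[0]*q[1]+q[2]*q[3]),1-2*(q[0]**2+q[2]**2))
    ty=np.arctan2(1-2*(q[0]**2+q[2]**2),2*(q[0]*q[1]-q[2]*q[3]))-np.pi/2
    print("R %.4f handle %.3f toolarm %.3f Ft %.2f Fr %.2f"%(R,a-.247,ty-.247,s["ft_force"][:2]@t,s["ft_force"][:2]@np.array([np.cos(a),np.sin(a)])))
E
python3 -c "
from h import *
hd()"
```

```text
{'time': 6.417, 'ee_pos': [0.576, 0.038, 0.085], 'eef_rot': [-0.341, 0.94, 0.0, -0.001], 'ft_force': [-0.534, -0.564, -1.322], 'width': 0.023, 'joint_positions': [-0.438, 0.353, 0.352, 1.764, -0.138, 1.049, 2.23]}
R 0.1860 handle 0.447 toolarm 0.450 Ft -0.09 Fr -0.77
```

>>> carry_out([
  [[0.1,1.4,0,0,0,-0.07],[0.2,2.8,0,0,0,-0.15],[0.4,3.8,0,0,0,-0.2],[0.7,5.1,0,0,0,-0.27],[0.7,5.1,0,0,0,-0.27]],
])

```text
time: 6.83
ee_pos: [0.5379, 0.0724, 0.0855]
eef_rot: [-0.465, 0.885, -0.0, -0.001]
ft_force: [-1.3, -2.5, -2.8]
width: 0.0232
grip_force: 40.0
```

```bash
python3 -c "
from h import *
hd()"
```

```text
{'time': 6.833, 'ee_pos': [0.538, 0.072, 0.085], 'eef_rot': [-0.465, 0.885, -0.0, -0.001], 'ft_force': [-1.306, -2.46, -2.813], 'width': 0.023, 'joint_positions': [-0.472, 0.277, 0.292, 1.852, -0.092, 1.027, 2.394]}
R 0.1854 handle 0.724 toolarm 0.720 Ft -0.31 Fr -2.77
```

>>> carry_out([
  [[0.1,-1.4,0,0,0,0.07],[0.2,-2.8,0,0,0,0.15],[0.5,-4.2,0,0,0,0.23],[0.8,-5.6,0,0,0,0.3],[1.3,-7.0,0,0,0,0.38],[1.9,-8.3,0,0,0,0.45],[2.6,-9.5,0,0,0,0.53],[3.3,-10.7,0,0,0,0.6],[4.2,-11.9,0,0,0,0.68],[5.1,-13.0,0,0,0,0.75]],
])

```text
time: 7.67
ee_pos: [0.6164, -0.0423, 0.0854]
eef_rot: [-0.104, 0.995, 0.001, -0.001]
ft_force: [-10.6, 7.9, 7.5]
width: 0.0234
grip_force: 40.0
```

```bash
python3 -c "
from h import *
hd()"
```

```text
{'time': 7.667, 'ee_pos': [0.616, -0.042, 0.085], 'eef_rot': [-0.104, 0.995, 0.001, -0.001], 'ft_force': [-10.592, 7.93, 7.494], 'width': 0.023, 'joint_positions': [-0.366, 0.453, 0.464, 1.657, -0.226, 1.088, 1.943]}
R 0.1870 handle -0.040 toolarm -0.038 Ft 9.93 Fr -8.74
```

>>> carry_out([
  [[0.1,-1.4,0,0,0,0.07],[0.2,-2.8,0,0,0,0.15],[0.5,-4.2,0,0,0,0.23],[0.8,-5.6,0,0,0,0.3],[1.3,-7.0,0,0,0,0.38],[1.9,-8.3,0,0,0,0.45],[2.6,-9.5,0,0,0,0.53],[3.3,-10.7,0,0,0,0.6],[4.2,-11.9,0,0,0,0.68],[4.2,-11.9,0,0,0,0.68]],
])

```text
time: 8.5
ee_pos: [0.5992, -0.1689, 0.0854]
eef_rot: [0.235, 0.972, 0.001, -0.002]
ft_force: [-6.3, 10.7, 6.1]
width: 0.0233
grip_force: 40.0
```

```bash
python3 -c "
from h import *
hd()
cv2.imwrite('pics/t2.png',cv2.cvtColor(r.camera('top'),cv2.COLOR_RGB2BGR))
cv2.imwrite('pics/w4.png',cv2.cvtColor(r.camera('wrist'),cv2.COLOR_RGB2BGR))
a=cv2.imread('pics/t2.png')[190:280,180:310];cv2.imwrite('pics/t2c.png',cv2.resize(a,None,fx=5,fy=5,interpolation=cv2.INTER_CUBIC))
"
```

```text
{'time': 8.5, 'ee_pos': [0.599, -0.169, 0.085], 'eef_rot': [0.235, 0.972, 0.001, -0.002], 'ft_force': [-6.252, 10.679, 6.058], 'width': 0.023, 'joint_positions': [-0.281, 0.498, 0.633, 1.649, -0.324, 1.105, 1.538]}
R 0.1879 handle -0.736 toolarm -0.722 Ft 6.49 Fr -10.53
```

View pics/t2c.png

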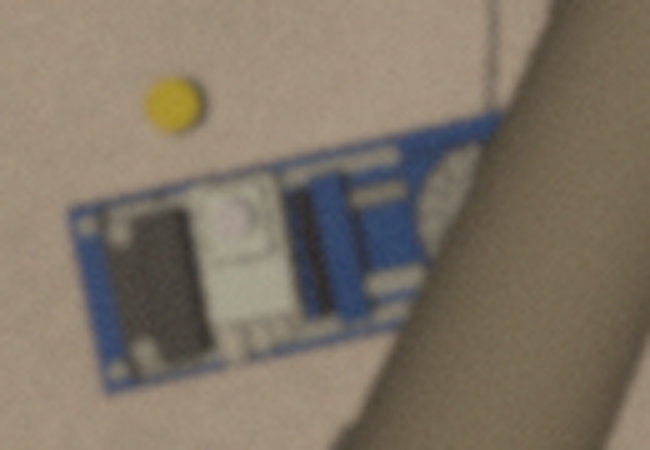

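The jaw has advanced: the pad (crop x about 298 to 325) is now close to the form, which spans 205 to 295, with the stop's face near 205. I'll measure the remaining play along the clamp's y axis.

```bash
python3 - <<'E'
from h import *
a=.247;ex=np.array([np.cos(a),np.sin(a),0]);ey=np.array([-ex[1],ex[0],0]);w=np.array([.4333,-.0807,0])
def prof(img,p,z,y0,y1,xs=(-.01,0,.01,.02,.03)):
    ys=np.arange(y0,y1,.001);o=0
    for x in xs:
        q=np.array([px(p,w+x*ex+y*ey+[0,0,z]) for y in ys],np.float32)
        o=o+cv2.remap(img,q[:,0].reshape(1,-1),q[:,1].reshape(1,-1),cv2.INTER_LINEAR)[0].astype(float)
    o/=len(xs)
    print(" ".join(f"{int(round(y*1000))}:{int(c[0])},{int(c[2])}" for y,c in zip(ys,o)))
T=r.camera_params("top");W=np.load("w1.npy",allow_pickle=True).item()
w1=cv2.imread("pics/w1.png");t2=cv2.imread("pics/t2.png");t0=cv2.imread("pics/top0.png")
print("w1 wheel check");
print("w1 pad z62");prof(w1,W,.062,.07,.14)
print("w1 stop z68");prof(w1,W,.068,.165,.235)
print("t0 pad");prof(t0,T,.062,.07,.13)
print("t2 pad");prof(t2,T,.062,.09,.15)
print("t2 stop");prof(t2,T,.068,.17,.235)
E
```

```text
w1 wheel check
w1 pad z62
70:97,45 71:97,45 72:98,44 73:99,44 74:100,46 75:99,45 76:100,46 77:99,45 78:100,45 79:105,48 80:111,51 81:119,54 82:135,60 83:149,67 84:151,67 85:145,65 86:130,56 87:108,49 88:79,42 89:52,40 90:45,44 91:47,50 92:50,54 93:51,53 94:52,54 95:49,52 96:51,52 97:50,53 98:63,53 99:100,59 100:132,65 101:144,66 102:146,67 103:145,68 104:144,68 105:144,68 106:144,68 107:146,70 108:145,70 109:144,70 110:144,70 111:143,69 112:140,69 113:136,67 114:134,67 115:137,69 116:138,69 117:138,70 118:138,70 119:141,71 120:143,72 121:137,70 122:120,63 123:106,61 124:98,63 125:97,77 126:97,94 127:96,104 128:96,107 129:98,109 130:107,120 131:127,141 132:150,165 133:169,185 134:181,196 135:188,204 136:194,209 137:197,211 138:189,203 139:168,183
w1 stop z68
165:207,222 166:207,222 167:207,222 168:206,222 169:206,222 170:207,222 171:206,222 172:206,222 173:205,221 174:205,221 175:205,221 176:205,221 177:205,221 178:205,221 179:204,220 180:201,218 181:199,216 182:200,217 183:202,219 184:201,218 185:188,205 186:158,173 187:106,119 188:67,77 189:55,65 190:57,66 191:59,67 192:59,67 193:57
[... 1697 characters left out ...]
2 stop
170:139,163 171:139,163 172:140,163 173:139,163 174:139,163 175:139,162 176:138,161 177:137,161 178:136,160 179:136,160 180:135,160 181:134,158 182:133,157 183:132,156 184:131,155 185:129,152 186:126,149 187:122,145 188:117,138 189:111,131 190:103,122 191:95,112 192:86,101 193:77,91 194:69,81 195:62,73 196:56,67 197:52,63 198:50,61 199:51,61 200:52,63 201:54,64 202:55,66 203:57,68 204:59,70 205:60,71 206:60,72 207:61,73 208:61,73 209:62,73 210:62,73 211:62,73 212:62,74 213:61,74 214:61,73 215:61,73 216:60,73 217:60,73 218:61,73 219:61,73 220:61,73 221:60,72 222:60,72 223:60,72 224:60,72 225:60,72 226:60,72 227:60,72 228:60,73 229:60,73 230:61,74 231:62,75 232:62,75 233:62,75 234:62,76
```

>>> carry_out([
  [[0.1,1.4,0,0,0,-0.07],[0.2,2.8,0,0,0,-0.15],[0.5,4.2,0,0,0,-0.23],[0.8,5.6,0,0,0,-0.3],[1.3,7.0,0,0,0,-0.38],[1.9,8.3,0,0,0,-0.45],[2.6,9.5,0,0,0,-0.53],[3.3,10.7,0,0,0,-0.6],[4.2,11.9,0,0,0,-0.68],[5.1,13.0,0,0,0,-0.75],[6.1,14.0,0,0,0,-0.82],[7.2,14.9,0,0,0,-0.9],[8.3,15.7,0,0,0,-0.97],[9.5,16.5,0,0,0,-1.05],[10.8,17.1,0,0,0,-1.12],[12.1,17.7,0,0,0,-1.2],[13.5,18.2,0,0,0,-1.27],[14.8,18.5,0,0,0,-1.35],[16.5,18.8,0,0,0,-1.44],[16.5,18.8,0,0,0,-1.44]],
])

```text
time: 10.27
ee_pos: [0.5364, 0.0734, 0.0855]
eef_rot: [-0.47, 0.883, 0.0, -0.001]
ft_force: [-1.3, -2.1, -2.4]
width: 0.0231
grip_force: 40.0
```

```bash
python3 -c "
from h import *
hd()"
```

```text
{'time': 10.267, 'ee_pos': [0.536, 0.073, 0.085], 'eef_rot': [-0.47, 0.883, 0.0, -0.001], 'ft_force': [-1.317, -2.102, -2.364], 'width': 0.023, 'joint_positions': [-0.473, 0.275, 0.29, 1.855, -0.09, 1.027, 2.402]}
R 0.1854 handle 0.734 toolarm 0.731 Ft -0.07 Fr -2.48
```

>>> carry_out([
  [[0.1,-1.4,0,0,0,0.07],[0.2,-2.8,0,0,0,0.15],[0.5,-4.2,0,0,0,0.23],[0.8,-5.6,0,0,0,0.3],[1.3,-7.0,0,0,0,0.38],[1.9,-8.3,0,0,0,0.45],[2.6,-9.5,0,0,0,0.53],[3.3,-10.7,0,0,0,0.6],[4.2,-11.9,0,0,0,0.68],[5.1,-13.0,0,0,0,0.75],[6.1,-14.0,0,0,0,0.82],[7.2,-14.9,0,0,0,0.9],[8.3,-15.7,0,0,0,0.97],[9.5,-16.5,0,0,0,1.05],[10.8,-17.1,0,0,0,1.12],[11.8,-17.6,0,0,0,1.18]],
])

```text
time: 11.6
ee_pos: [0.6165, -0.1214, 0.0854]
eef_rot: [0.105, 0.994, 0.002, -0.002]
ft_force: [-10.4, 12.4, 9.7]
width: 0.0229
grip_force: 40.0
```

```bash
python3 -c "
from h import *
hd()"
```

```text
{'time': 11.6, 'ee_pos': [0.617, -0.121, 0.085], 'eef_rot': [0.105, 0.994, 0.002, -0.002], 'ft_force': [-10.405, 12.382, 9.693], 'width': 0.023, 'joint_positions': [-0.307, 0.495, 0.565, 1.63, -0.292, 1.105, 1.697]}
R 0.1877 handle -0.465 toolarm -0.458 Ft 9.83 Fr -12.84
```

>>> carry_out([
  [[0,-0.4,0,0,0,0.02],[0,-0.8,0,0,0,0.04],[0,-1.1,0,0,0,0.06],[0.1,-1.5,0,0,0,0.08]],
])

```text
time: 11.93
ee_pos: [0.6132, -0.1344, 0.0855]
eef_rot: [0.143, 0.99, 0.002, -0.001]
ft_force: [-2.3, 11.5, 4.4]
width: 0.023
grip_force: 40.0
```

```bash
python3 -c "
from h import *
hd()"
```

```text
{'time': 11.933, 'ee_pos': [0.613, -0.134, 0.085], 'eef_rot': [0.143, 0.99, 0.002, -0.001], 'ft_force': [-2.338, 11.471, 4.365], 'width': 0.023, 'joint_positions': [-0.299, 0.497, 0.583, 1.633, -0.303, 1.105, 1.65]}
R 0.1877 handle -0.537 toolarm -0.534 Ft 10.32 Fr -5.52
```

>>> carry_out([
  [[0,-0.4,0,0,0,0.02],[0,-0.8,0,0,0,0.04],[0.1,-1.1,0,0,0,0.06]],
])

```text
time: 12.18
ee_pos: [0.6097, -0.145, 0.0855]
eef_rot: [0.173, 0.985, 0.002, -0.001]
ft_force: [1.9, 10.5, 1.0]
width: 0.0229
grip_force: 40.0
```

```bash
python3 -c "
from h import *
hd()"
```

```text
{'time': 12.183, 'ee_pos': [0.61, -0.145, 0.085], 'eef_rot': [0.173, 0.985, 0.002, -0.001], 'ft_force': [1.854, 10.542, 0.977], 'width': 0.023, 'joint_positions': [-0.294, 0.497, 0.599, 1.638, -0.31, 1.104, 1.613]}
R 0.1878 handle -0.596 toolarm -0.594 Ft 10.54 Fr -1.87
```

>>> carry_out([
  [[0,-0.4,0,0,0,0.02],[0,-0.8,0,0,0,0.04],[0.1,-1.1,0,0,0,0.06]],
])

```text
time: 12.43
ee_pos: [0.6059, -0.1548, 0.0855]
eef_rot: [0.202, 0.979, 0.002, 0.0]
ft_force: [6.4, 9.7, -2.7]
width: 0.0231
grip_force: 40.0
```

```bash
python3 -c "
from h import *
hd()"
```

```text
{'time': 12.433, 'ee_pos': [0.606, -0.155, 0.086], 'eef_rot': [0.202, 0.979, 0.002, 0.0], 'ft_force': [6.389, 9.678, -2.663], 'width': 0.023, 'joint_positions': [-0.29, 0.496, 0.614, 1.644, -0.317, 1.102, 1.576]}
R 0.1879 handle -0.652 toolarm -0.654 Ft 11.41 Fr 2.05
```

>>> carry_out([
  [[0,-0.4,0,0,0,0.02],[0,-0.8,0,0,0,0.04],[0.1,-1.1,0,0,0,0.06]],
])

```text
time: 12.68
ee_pos: [0.6015, -0.1644, 0.0855]
eef_rot: [0.231, 0.973, 0.002, 0.001]
ft_force: [11.0, 9.1, -6.3]
width: 0.0232
grip_force: 40.0
```

```bash
python3 - <<'E'
from h import *
hd()
cv2.imwrite('pics/t3.png',cv2.cvtColor(r.camera('top'),cv2.COLOR_RGB2BGR))
a=cv2.imread('pics/t3.png')[195:275,185:285];cv2.imwrite('pics/t3c.png',cv2.resize(a,None,fx=7,fy=7,interpolation=cv2.INTER_CUBIC))
E
```

```text
{'time': 12.683, 'ee_pos': [0.602, -0.164, 0.086], 'eef_rot': [0.231, 0.973, 0.002, 0.001], 'ft_force': [11.024, 9.105, -6.261], 'width': 0.023, 'joint_positions': [-0.286, 0.494, 0.629, 1.652, -0.324, 1.099, 1.539]}
R 0.1879 handle -0.709 toolarm -0.713 Ft 13.06 Fr 5.82
```

View pics/t3c.png

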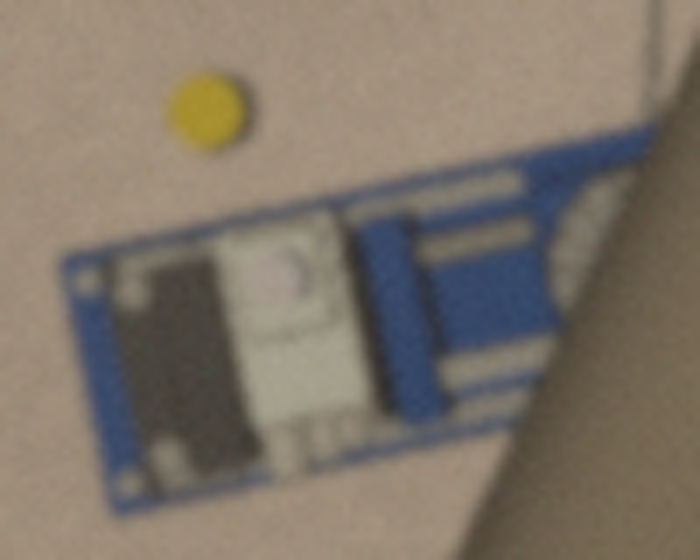

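The foot now sits against the stop (edge at about (225,350)) and the pad against the foot (about (370,310)). Moving Ft has risen from 10.5 to 13.1 N, which means about 30 N of clamping. I'll add about 0.05 rad.

>>> carry_out([
  [[0,-0.4,0,0,0,0.02],[0,-0.7,0,0,0,0.035],[0.1,-0.9,0,0,0,0.048]],
])

```text
time: 12.98
ee_pos: [0.5975, -0.1721, 0.0855]
eef_rot: [0.254, 0.967, 0.002, 0.002]
ft_force: [16.0, 7.9, -10.1]
width: 0.0232
grip_force: 40.0
```

```bash
python3 -c "
from h import *
hd()"
```

```text
{'time': 12.983, 'ee_pos': [0.597, -0.172, 0.086], 'eef_rot': [0.254, 0.967, 0.002, 0.002], 'ft_force': [15.974, 7.888, -10.13], 'width': 0.023, 'joint_positions': [-0.284, 0.492, 0.642, 1.659, -0.328, 1.096, 1.509]}
R 0.1879 handle -0.755 toolarm -0.761 Ft 14.66 Fr 10.12
```

By angle the clamping force is about 53 N and by handle force about 49 N, so I release and retract.

>>> carry_out([
  [[0,0,0,0,0,0],[0,0,0,0,0,0],[0,0,0,0,0,0],[0,0,0,0,0,0],[0,0,0,0,0,0],[0,0,0,0,0,0],[0,0,0,0,0,0],[0,0,0,0,0,0],[0,0,-1,0,0,0],[0,0,-2.5,0,0,0],[0,0,-5,0,0,0],[0,0,-8,0,0,0],[0,0,-11,0,0,0],[0,0,-14,0,0,0],[0,0,-14,0,0,0],[0,0,-14,0,0,0]],
], hand=-1)

```text
time: 14.32
ee_pos: [0.5951, -0.1761, 0.228]
eef_rot: [0.255, 0.967, 0.0, 0.002]
ft_force: [-0.1, 0.5, -0.6]
width: 0.0867
grip_force: 0.0
```

```bash
python3 - <<'E'
from h import *
hd()
cv2.imwrite("pics/s9.png",cv2.cvtColor(r.camera("scene"),cv2.COLOR_RGB2BGR))
s=cv2.imread("pics/s9.png")[135:245,195:340];cv2.imwrite("pics/s9c.png",cv2.resize(s,None,fx=5,fy=5,interpolation=cv2.INTER_CUBIC))
E
```

```text
{'time': 14.317, 'ee_pos': [0.595, -0.176, 0.228], 'eef_rot': [0.255, 0.967, 0.0, 0.002], 'ft_force': [-0.061, 0.549, -0.554], 'width': 0.087, 'joint_positions': [-0.323, 0.366, 0.7, 1.502, -0.239, 1.356, 1.45]}
R 0.1878 handle -0.780 toolarm -0.762 Ft 0.44 Fr -0.33
```

View pics/s9c.png

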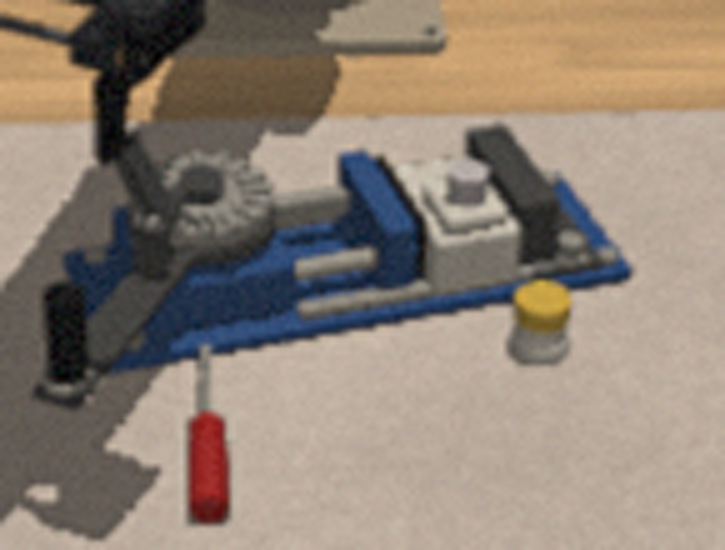

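The form is held between pad and stop, the tab at (145,180) still leans to the closing side, and the hand is clear of everything. I'm handing it in.

```bash
python3 -c "
from bench import r
print(r.close_job())"
```

```text
the job is handed in; nothing more can be done
None
```

The tab is flipped to the closing side, the form is held against the stop at an estimated 50–60 N (from handle angle and force), the handle is released, and the job is handed in with no verdict returned.

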